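# Set the brazing tweezers to the gap gauge and hold

### The job

Pick the big sprung tweezers up off their rest and, with the tips still spread wider than the marked gap, bring the tips gently forward until you feel them meet the near face of the gap gauge's fence, below its top edge. Then, keeping the tips at the fence (touching or no more than a few millimetres off), squeeze until each tip is in line with its pointer, left tip with the left pointer and right with the right, so that the next carbide insert will fit between them. Finish still holding the tweezers in the air at that gap, steadily: do not let go or put anything down, and leave everything else on the bench alone.

Things in the scene. Friction and masses are not known exactly. Their poses are not given: they have to be found in the camera images.
- tweezers: Sprung steel tweezers, 202 mm long, lying level on their rest, legs spread sideways. Origin midway between the two raised grip pads, at mid-height of the 12 mm high legs. +x to the tips (points at x = +80 mm), +y to the left leg, z up; bow at x = -122 to -93 mm. Pads: outside of each leg, x from -7 to +7 mm, 12 mm high, gripped along y. Mass about 0.08 kg, balanced at the pads.
- tip_left (a point): point of the left leg: centre of its rounded end, 1.5 mm in radius. Unsqueezed, the tip points are 50 mm apart and the pads measure 42 mm across; squeezing is symmetric: tip gap = 50 mm - 1.8 x (42 mm - width across the pads)
- tip_right (a point): point of the right leg, likewise
- leg_left: left leg, origin at its pivot (x = -100, y = +4 mm of the tweezers), axes as theirs when unsqueezed. Each leg springs back with about 1.2 N for each mm its pad moves in: 3 N on each pad at 37 mm across the pads, 8 N at 28.7 mm, 11.5 N at 22 mm. It reopens when let go.
- leg_right: right leg of the tweezers, the mirror image
- rest: fixed dark wooden tweezer rest, base 130 x 90 x 5 mm, origin at the centre of its underside; two bars along its y at x = -52 and +52 mm, 10 mm wide, 90 mm long, tops 30 mm above the bench. The tweezers lie across both bars along its x, pads about midway between the bars
- gauge: fixed gap gauge: grey base plate 180 (x) x 110 (y) x 8 mm, origin at the centre of its underside. At its +x end a steel fence, 100 mm long (y), 10 mm thick, top edge 55 mm above the bench; its flat near face, at x = +80 mm, looks to -x. Two pointers on top of the fence mark the wanted tip gap, each an 8 mm wide brass saddle with an upright fin 3 mm wide, up to 81 mm above the bench
- mark_fixed (a point): right-hand (fixed) pointer of the gauge: on the near face of the fence at its top edge, in the middle of the fin; axes as the gauge. The right tip belongs in line with it.
- mark_cursor (a point): left-hand pointer, on the cursor clamped somewhere 14 to 26 mm to the +y side of the fixed one: same point of it, axes as the gauge. The left tip belongs in line with it.
- bit0: upright drill-bit blank, dark steel, 32 mm across, 62 mm high, standing between the rest and the gauge; a bystander, to be left alone
- bit1: second identical drill-bit blank, further from the robot; a bystander, to be left alone
- flux_tub: closed white tub, 84 mm across, 85 mm high, left side of the bench; a bystander, to be left alone
- lid: loose yellow round lid, 110 mm across, 12 mm thick, left side of the bench; a bystander, to be left alone
- caliper: steel caliper lying flat, 230 mm long, beyond the work area; a bystander, to be left alone
Not all that is in view belongs to the job. Leave any green look-alike of the tweezers alone. Of the things that look like the rest, take the one that is farthest from the robot's base at the start.

How it is judged:
By the outcome, as a careful person would: the job done as asked, in the order asked, and still so for the second after the job is handed in, while the arm keeps its last pose, push and grip.
It also fails if it takes over 42 s, if anything falls off the work surface, if the arm or the gripper's body presses on something with over 40 N, if the wrist force passes 120 N, or if a joint passes its speed limit or range.

### The arm

A 7-joint arm with a two-finger parallel gripper is mounted at the origin on the work surface. World frame = base frame: x ahead of the robot, y to its left, z up, the work surface at z = 0. Lengths are in m, angles in rad, forces in N, time in s.
With the tool pointing down it reaches from about 0.4 to 0.9 m from the base axis. Payload 5.6 kg.
Tool frame: the origin (TCP) lies at the very end of the fingers, on their centre line; the grasp point (between the pads) lies 19 mm behind it (bot.hold_point_z is the distance from the TCP to the grasp point, in m); z points along the fingers, y is the direction in which the jaws open and shut (so a half turn about z gives the same grasp; the last joint's range is limited). The gripper opens to 92 mm and grips with 3 to 60 N. Pads are 20 mm wide; open, the fingers measure 128 mm over their backs; the gripper's body (75 mm by 189 mm) begins 69 mm behind the grasp point.
Start: joints at [1.141, 0.468, -0.012, 1.603, 0.006, 1.071, -0.056], TCP at [0.245, -0.602, 0.191] pointing down, gripper open.
Joint ranges: [-2.53, 2.53], [-0.31, 2.02], [-1.57, 1.55], [0.28, 2.44], [-1.29, 4.43], [0.15, 1.84], [-2.92, 2.92]. Speed limits (rad/s): [2.57, 2.57, 3.14, 3.14, 3.14, 3.14, 3.14].

### API

Orientations are given as a unit quaternion [w, x, y, z].
In Python, from rig import bot gives the robot as it stands.
- The arm moves only by the shell command python3 -m handwheel 'ROWS'. ROWS is JSON, a list of rows, each a list of 7 numbers: the shift along the tool's x, y, z in mm, then the turn, a rotation vector about the tool's x, y, z in rad, then the opening, from -1 (shut) to 1 (fully open), so that 0 is half open. A call has 1 to 8 rows; each row shifts and turns the commanded pose from where the row before left it, along the tool's axes as they then stand; what a row does not reach is not made up. A row lasts 1/12 s, in which the tool goes at most 41.7 mm and 7.16 degrees, less where a joint would pass 70% of its speed; a pose out of reach is approached as far as the arm can. A call is refused whole if a number of a shift passes 41.7 or a number of a turn 0.125, either way. A call with a gripper value outside its range is refused whole. The fingers move at their own pace and stop on an object; the grip force is fixed at half the most. Time passes only in rows, so rows that do not move let the fingers close. It gives the time, the measured TCP pose, the force and the opening at its end, in the units of the state.
- bot.get_obs(): the state, without advancing time (a new reading comes with each control period).
- bot.snapshot(name): name is "scene" or "top" or "wrist"; returns a dict with "img" (480x640x3 uint8, blue, green, red), "vfov" (degrees; the focal length in pixels is half the picture's height over the tangent of half this angle, whatever the lens; pixels are square), "cx", "cy" (the principal point, pixels), "origin" and "rotation" of the camera in the world; the wrist camera has in their place "mount" (4x4, takes a point from camera to tool coordinates, whose origin is the TCP and whose axes are the flange's). Camera axes: x right, y up, looking along -z (the intrinsics and any distortion apply to the point x, -y, -z); pixel columns grow to the right and rows downward; lengths in m; the calibration is good to about 2 mm. A picture is of the moment at which its call begins: read the wrist's pose just before it. There is no depth.
- bot.job_done(): hands the job in, once; it reports no verdict.
Trained networks look in a picture, given as the dict that the camera call returned (one of the last four; its "shot" number tells which), for a name from the list of things; names that differ only in an ending like _2 or _b are one class to them, and where a whole thing is asked for, a point or a joint stands for the part that bears it (a point fixed in the world has none). Each returns a list of dicts, best first, with "p" (0 to 1); they miss things now and then, are a little off and sometimes report something else, mostly with a low value. They report only what shows in the picture. A call takes as long as a camera call. They do not tell look-alikes from the thing itself.
- bot.look_for(picture, target): "pixel" ([row, column] in pixels, amid what is visible of it).
- bot.place_of(picture, target): "pixel" ([row, column] in pixels: a listed point, or the origin of a listed thing).
The state is a dict: "t": time; "q": joint angles; "qd": joint speeds; "tau": joint torques, N m; "position": TCP position; "orientation": TCP orientation; "force": force on the tool from outside, world axes, zero at the start; "moment": the same for the moment, N m; "opening": finger opening in m.
Only numpy, scipy, OpenCV 4.12 (cv2) and the standard library are available. Lean on these libraries where they do the work, as an engineer would, in place of code of your own. Each camera call takes 0.05 s, during which the arm holds its last target. There are 200 camera calls.

## Working session

There is one attempt and no reset: what is moved stays moved. The work goes in short steps, Python scripts to look and compute and a shell command to move; the robot and the scene stay as the last step left them, time stands still between calls to the robot, and variables do not carry over. Pictures are saved under pics/ and viewed, about 8 in all and at most 12, crops included, and the job is handed in when it is done.

```bash
mkdir -p pics; ls
python3 - <<'E'
from rig import bot
import cv2
o=bot.get_obs(); print({k:(o[k] if not hasattr(o[k],'tolist') else o[k].tolist()) for k in o}, bot.hold_point_z)
for n in ["scene","top"]:
    s=bot.snapshot(n); cv2.imwrite(f"pics/{n}0.png",s["img"])
    print(n,{k:s[k] for k in s if k!='img'})
    for t in ["tweezers","tip_left","tip_right","rest","gauge","mark_fixed","mark_cursor","bit0","flux_tub","lid"]:
        print(t,[(round(d["p"],2),[round(float(x),1) for x in d["pixel"]]) for d in bot.place_of(s,t)[:4]])
E
```

```text
pics
{'t': 0.0, 'q': [1.1409631244734433, 0.468350020754277, -0.0116056868316674, 1.6036684081437402, 0.006028364296349628, 1.0714459999230301, -0.05627479384642505], 'qd': [-0.001215749557325698, 8.963291925340121e-05, 0.0009313716385530972, 0.001022403096463252, 0.00044515738172749614, -3.628513384864561e-05, -0.0013456690255518589], 'tau': [0.0002613113156257896, -52.057074308395386, -0.011837352358270437, -24.374515414237976, -0.05669190315529704, 0.017157415277324617, 0.0001492171395511832], 'position': [0.24488898356472524, -0.6013833350841581, 0.18993951990134156], 'orientation': [-0.0008841438666392274, 0.9813549843221105, 0.1922018480838635, -0.0002502577082558394], 'force': [-0.7459027148357327, 0.16153737610232036, -0.05154405550518931], 'moment': [-0.00852510270682436, 0.0507163905612063, -0.029443165237997237], 'opening': 0.09151202912617074} 0.0187
scene {'vfov': 48.89861839652198, 'cx': 311.586379330656, 'cy': 239.68046970530398, 'origin': array([1.38713694, 0.15989792, 0.76597349]), 'rotation': array([0.61413773, 0.29293254, 0.3058429 , 0.66594707]), 'shot': 1}
tweeze
[... 627 characters left out ...]
0.09156635, 1.06255494]), 'rotation': array([ 0.7119214 ,  0.03178105, -0.0361059 , -0.70060992]), 'shot': 2}
tweezers [(0.86, [251.5, 468.9]), (0.68, [145.5, 481.6])]
tip_left [(0.7, [183.9, 490.7]), (0.54, [209.4, 463.2]), (0.42, [116.0, 356.4])]
tip_right [(0.81, [216.6, 489.5]), (0.67, [181.5, 466.5]), (0.35, [117.7, 356.0]), (0.18, [253.3, 470.5])]
rest [(0.63, [378.2, 470.2]), (0.55, [257.9, 463.9]), (0.51, [197.3, 279.9])]
gauge [(0.9, [234.4, 291.2])]
mark_fixed [(0.82, [191.8, 278.6]), (0.5, [117.1, 355.1])]
mark_cursor [(0.57, [195.9, 271.8])]
bit0 [(0.65, [302.3, 378.7]), (0.53, [220.8, 363.9]), (0.21, [210.4, 460.5])]
flux_tub [(0.75, [300.5, 135.4])]
lid [(0.76, [201.2, 148.1])]
```

View pics/top0.png

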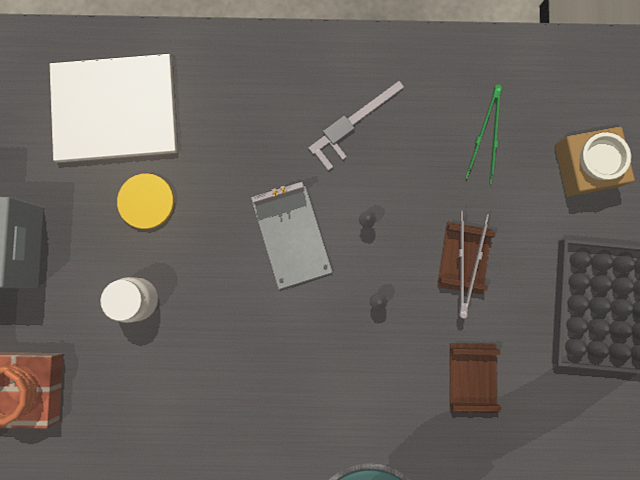

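View pics/scene0.png

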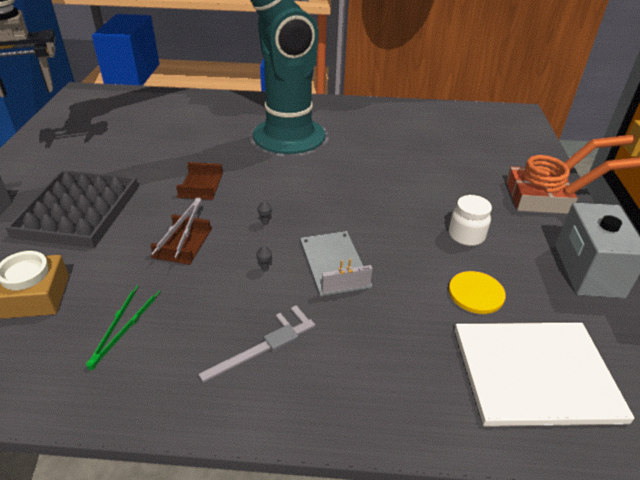

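The top view shows two tweezers: the green pair at (138,483), and the steel pair at (262,468) on a rest. It shows two rests: (378,473), empty and nearer the base, and (258,466), farther. I choose the steel tweezers on the farther rest. The gauge is at about (238,291), with its pointers near (191,278). Next I'll compute poses.

```bash
cat > h.py <<'E'
import numpy as np, cv2
from scipy.spatial.transform import Rotation as R
from rig import bot
def rot(q): q=np.asarray(q,float); return R.from_matrix(q) if q.shape==(3,3) else R.from_quat(np.r_[q[1:],q[0]])
def snap(n):
    o=bot.get_obs(); s=bot.snapshot(n)
    if n=="wrist":
        T=np.eye(4);T[:3,:3]=rot(o["orientation"]).as_matrix();T[:3,3]=o["position"];M=T@np.array(s["mount"])
        s["C"],s["Rm"]=M[:3,3],M[:3,:3]
    else: s["C"],s["Rm"]=np.array(s["origin"]),rot(s["rotation"]).as_matrix()
    s["f"]=s["img"].shape[0]/2/np.tan(np.radians(s["vfov"])/2)
    return s
def ray(s,px):
    r,c=px; d=s["Rm"]@np.array([(c-s["cx"])/s["f"],-(r-s["cy"])/s["f"],-1]); return s["C"],d
def onz(s,px,z):
    C,d=ray(s,px); return C+d*(z-C[2])/d[2]
def proj(s,P):
    p=s["Rm"].T@(np.asarray(P)-s["C"]); return np.array([s["cy"]-s["f"]*p[1]/-p[2], s["cx"]+s["f"]*p[0]/-p[2]])
def tri(obs):
    A=np.zeros((3,3));b=np.zeros(3)
    for s,px in obs:
        C,d=ray(s,px);d=d/np.linalg.norm(d);M=np.eye(3)-np.outer(d,d);A+=M;b+=M@C
    return np.linalg.solve(A,b)
def show(s,names,n=3):
    for t in names: print(t,[(round(d["p"],2),[round(float(x),1) for x in d["pixel"]]) for d in bot.place_of(s,t)[:n]])
E
python3 - <<'E'
from h import *
s=snap("top"); c=snap("scene")
np.set_printoptions(precision=4,suppress=True)
print([k for k in s])
for n,px,z in [("bow",(313,463),.036),("tl",(211,462),.036),("tr",(215,488.5),.036),("tw",(251.5,469),.036),("gauge",(234.4,291.2),.0),("mf",(191.8,278.6),.055),("mc",(194,273),.055),("rest",(258,464),0),("bit",(302,378),.0),("bit1",(220,364),0)]: print(n,onz(s,px,z))
print("tri tl",tri([(s,(211,462)),(c,(255.9,152.5))]),"tr",tri([(s,(215,488.5)),(c,(253,174.9))][:1]+[(c,(255.9,152.5))]))
g=s["img"][180:340,400:520]; cv2.imwrite("pics/c1.png",cv2.resize(g,None,fx=3.7,fy=3.7,interpolation=cv2.INTER_CUBIC))
E
```

```text
['img', 'vfov', 'cx', 'cy', 'origin', 'rotation', 'shot', 'C', 'Rm', 'f']
bow [ 0.4049 -0.1712  0.036 ]
tl [ 0.5993 -0.1709  0.036 ]
tr [ 0.5924 -0.2218  0.036 ]
tw [ 0.5215 -0.1836  0.036 ]
gauge [0.5523 0.1587 0.    ]
mf [0.6274 0.1808 0.055 ]
mc [0.623  0.1913 0.055 ]
rest [ 0.511  -0.1833  0.    ]
bit [ 0.4222 -0.014   0.    ]
bit1 [0.5833 0.0149 0.    ]
tri tl [ 0.604  -0.192   0.0401] tr [ 0.5927 -0.2216  0.0317]
```

View pics/c1.png

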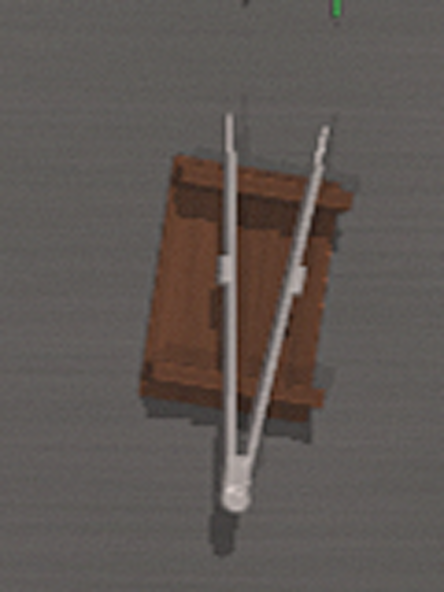

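The crop confirms the steel tweezers on the farther rest. Tips are at about (211,462) and (214,488), pads at (252,461) and (256,480), and the bow at (315,463). That gives an origin near (0.517,-0.186) and a yaw of about -7.6°. I'll turn first, then travel.

```bash
cat > plan.py <<'E'
import sys
from h import *
def plan(x,y,z,yawdeg=None):
    o=bot.get_obs(); Rm=rot(o["orientation"]); p=np.array(o["position"])
    sh=Rm.inv().apply(np.array([x,y,z])-p)*1000
    if yawdeg is not None:
        a=np.radians(yawdeg); T=np.array([[np.cos(a),np.sin(a),0],[np.sin(a),-np.cos(a),0],[0,0,-1]])
        print("turn(tool)",(Rm.inv()*R.from_matrix(T)).as_rotvec().round(4))
    X=Rm.as_matrix()[:,0]; print("t",round(o["t"],2),"tcp",p.round(4),"yaw",round(np.degrees(np.arctan2(X[1],X[0])),2),"open",round(o["opening"]*1000,1),"F",np.round(o["force"],2),"shift mm",sh.round(1))
if __name__=="__main__": plan(*map(float,sys.argv[1:]))
E
python3 -m handwheel '[[0,0,0,0,0,0.104,0.3],[0,0,0,0,0,0.104,0.3],[0,0,0,0,0,0.104,0.3],[0,0,0,0,0,0.104,0.3],[0,0,0,0,0,0.104,0.3],[0,0,0,0,0,0,0.3]]'
python3 plan.py 0.500 -0.184 0.20 -7.6
```

```text
t: 1.7
position: [0.2452, -0.602, 0.1909]
orientation: [0.0, 0.998, -0.068, -0.0]
force: [-0.3, -0.5, -0.3]
opening: 0.0598
turn(tool) [ 0.0003  0.0002 -0.0031]
t 1.7 tcp [ 0.2452 -0.602   0.1909] yaw -7.78 open 59.8 F [-0.34 -0.52 -0.34] shift mm [ 195.9 -448.7   -9.3]
```

```bash
python3 -m handwheel '[[13,-30,-1,0,0,0,0.3],[13,-30,-1,0,0,0,0.3],[13,-30,-1,0,0,0,0.3],[13,-30,-1,0,0,0,0.3],[13,-30,-1,0,0,0,0.3],[13,-30,-1,0,0,0,0.3],[13,-30,-1,0,0,0,0.3],[13,-30,-1,0,0,0,0.3]]'
python3 -m handwheel '[[13,-30,0,0,0,0,0.3],[13,-30,0,0,0,0,0.3],[13,-30,0,0,0,0,0.3],[13,-30,0,0,0,0,0.3],[13,-30,0,0,0,0,0.3],[13,-30,0,0,0,0,0.3],[13,-30,0,0,0,0,0.3],[0,0,0,0,0,0,0.3]]'
python3 plan.py 0.5166 -0.186 0.20 -7.6
python3 - <<'E'
from h import *
np.set_printoptions(precision=4,suppress=True)
s=snap("wrist"); cv2.imwrite("pics/w1.png",s["img"]); print(s["C"],s["f"],{k:s[k] for k in s if k in("mount","cx","cy")})
show(s,["tweezers","tip_left","tip_right","leg_left"])
t=snap("top")
for n in ["tweezers","tip_left","tip_right"]:
    for S in (s,t): print(n,[(round(d["p"],2),onz(S,d["pixel"],.036)[:2]) for d in bot.place_of(S,n)[:2]])
for x in (80,): print("pred tips px", proj(s,[.5993,-.1709,.036]),proj(s,[.5924,-.2218,.036]))
E
```

```text
t: 2.37
position: [0.3808, -0.3766, 0.1992]
orientation: [0.0, 0.998, -0.065, 0.0]
force: [1.3, -1.2, 0.6]
opening: 0.06
t: 3.03
position: [0.5016, -0.1748, 0.1992]
orientation: [-0.001, 0.998, -0.06, 0.001]
force: [0.5, 0.4, -0.3]
opening: 0.0598
turn(tool) [-0.003  -0.002   0.0123]
t 3.03 tcp [ 0.5016 -0.1748  0.1992] yaw -6.9 open 59.8 F [ 0.46  0.37 -0.32] shift mm [16.2  9.3 -0.8]
[ 0.578  -0.1853  0.394 ] 369.90349535666104 {'cx': 326.6679507130003, 'cy': 241.02010349823632, 'mount': array([[-0.0005,  0.9619,  0.2736,  0.0775],
       [ 1.    ,  0.0011, -0.0019,  0.0006],
       [-0.0021,  0.2736, -0.9619, -0.1946],
       [ 0.    ,  0.    ,  0.    ,  1.    ]])}
tweezers [(0.94, [200.2, 337.1])]
tip_left [(0.6, [118.0, 311.4]), (0.58, [43.6, 371.4])]
tip_right [(0.72, [119.5, 363.9]), (0.61, [36.3, 318.5])]
leg_left [(0.86, [296.9, 328.7])]
tweezers [(0.94, array([ 0.5176, -0.1879]))]
tweezers [(0.94, array([ 0.7316, -0.2168]))]
tip_left [(0.6, array([ 0.5961, -0.173 ])), (0.58, array([ 0.651 , -0.2332]))]
tip_left [(0.73, array([ 0.603 , -0.1715])), (0.53, array([ 0.6489, -0.2189]))]
tip_right [(0.72, array([ 0.589 , -0.2208])), (0.61, array([ 0.6623, -0.188 ]))]
tip_right [(0.59, array([ 0.6596, -0.1779]))]
pred tips px [114.6417 308.6501] [115.4567 364.627 ]
```

View pics/w1.png

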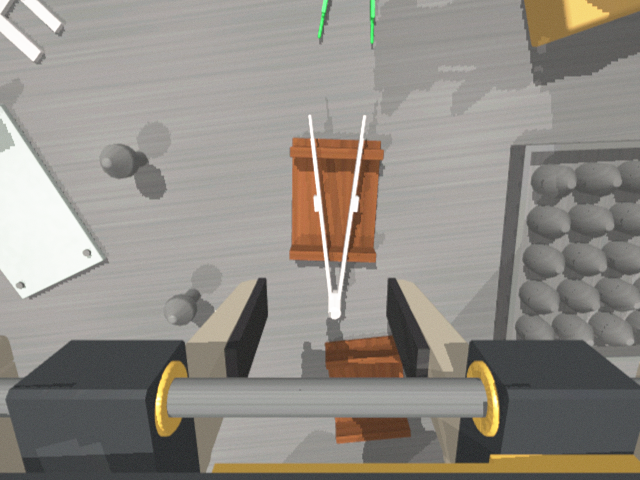

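The wrist view shows tips at (116,310) and (117,364), pads at (203,318) and (203,354), and the bow at (305,335). It agrees with the top view to 1–2 mm, so I'll align and descend.

```bash
python3 -m handwheel '[[14.7,10.2,0,-0.003,-0.002,0.012,0.3],[0,0,30,0,0,0,0.3],[0,0,30,0,0,0,0.3],[0,0,30,0,0,0,0.3],[0,0,30,0,0,0,0.3],[0,0,20,0,0,0,0.3],[0,0,0,0,0,0,0.3],[0,0,0,0,0,0,0.3]]'
python3 plan.py 0.516 -0.187 0.0173 -7.6
python3 - <<'E'
from h import *
s=snap("wrist"); cv2.imwrite("pics/w2.png",s["img"])
show(s,["tweezers","tip_left","tip_right"])
for n in ["tweezers","tip_left","tip_right"]: print(n,[(round(d["p"],2),onz(s,d["pixel"],.036)[:2].round(4)) for d in bot.place_of(s,n)[:2]])
E
```

```text
t: 4.3
position: [0.5105, -0.1942, 0.0583]
orientation: [0.001, 0.997, -0.073, -0.002]
force: [0.1, 0.4, 0.4]
opening: 0.0599
turn(tool) [ 0.0026  0.0041 -0.0127]
t 4.3 tcp [ 0.5105 -0.1942  0.0583] yaw -8.33 open 59.9 F [0.12 0.44 0.41] shift mm [ 4.5 -8.  41. ]
tweezers []
tip_left [(0.66, [125.3, 259.1]), (0.53, [0.9, 360.4])]
tip_right [(0.91, [127.7, 353.8])]
tweezers []
tip_left [(0.66, array([ 0.598, -0.17 ])), (0.53, array([ 0.6504, -0.2334]))]
tip_right [(0.91, array([ 0.5891, -0.2222]))]
```

View pics/w2.png

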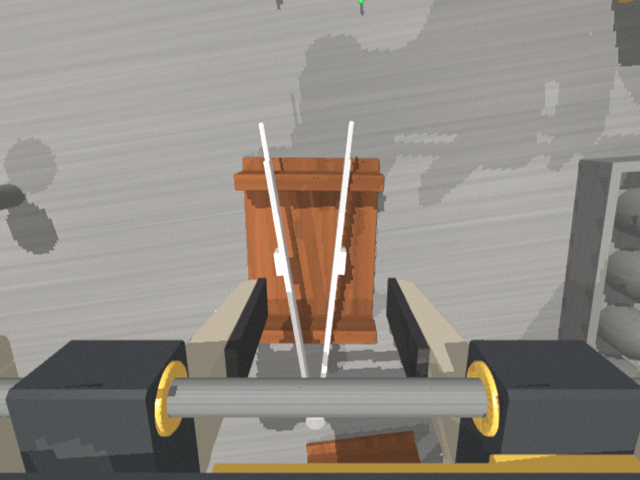

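Pads show at (262,280) and (262,341), about 10 mm left of the gripper centre line; I had planned from a pose that hadn't settled. Correcting now and rechecking.

```bash
python3 -m handwheel '[[4.5,-8,0,0.0026,0.004,-0.0127,0.3],[0,0,0,0,0,0,0.3],[0,0,0,0,0,0,0.3],[0,0,0,0,0,0,0.3]]'
python3 plan.py 0.516 -0.187 0.0173 -7.6
python3 - <<'E'
from h import *
s=snap("wrist"); 
im=s["img"]; g=cv2.inRange(im,(190,190,190),(255,255,255)); 
np.set_printoptions(precision=4,suppress=True)
for r in (150,160,180,200,220,250,256,262,268,290):
    c=np.where(g[r,200:420])[0]+200
    k=np.split(c,np.where(np.diff(c)>3)[0]+1)
    print(r,[(int(a[0]),int(a[-1])) for a in k if len(a)>2],[onz(s,(r,a.mean()),.041)[:2] for a in k if len(a)>2])
E
```

```text
t: 4.98
position: [0.5168, -0.1869, 0.0589]
orientation: [0.0, 0.998, -0.066, 0.001]
force: [0.2, -0.7, -0.7]
opening: 0.0598
turn(tool) [ 0.0005 -0.002   0.0006]
t 4.98 tcp [ 0.5168 -0.1869  0.0589] yaw -7.57 open 59.8 F [ 0.18 -0.74 -0.72] shift mm [-0.9  0.2 41.6]
150 [(278, 282), (363, 367)] [array([ 0.5894, -0.1713]), array([ 0.5831, -0.2184])]
160 [(280, 284), (361, 365)] [array([ 0.5839, -0.1715]), array([ 0.5778, -0.2167])]
180 [(282, 286), (359, 364)] [array([ 0.5727, -0.1708]), array([ 0.5668, -0.2146])]
200 [(285, 289), (357, 361)] [array([ 0.5611, -0.1706]), array([ 0.5556, -0.212 ])]
220 [(288, 292), (354, 358)] [array([ 0.5492, -0.1705]), array([ 0.544 , -0.2089])]
250 [(292, 297), (350, 354)] [array([ 0.5306, -0.1702]), array([ 0.526 , -0.2045])]
256 [(290, 298), (349, 354)] [array([ 0.5269, -0.1693]), array([ 0.5223, -0.2038])]
262 [(288, 299), (348, 359)] [array([ 0.5232, -0.1684]), array([ 0.5183, -0.2045])]
268 [(289, 300), (347, 358)] [array([ 0.5193, -0.1684]), array([ 0.5145, -0.2035])]
290 [(298, 303), (344, 349)] [array([ 0.5044, -0.1699]), array([ 0.5006, -0.1982])]
```

```bash
python3 -m handwheel '[[0,0,20,0,0,0,0.3],[0,0,15,0,0,0,0.3],[0,0,6.6,0,0,0,0.3],[0,0,0,0,0,0,0.3],[0,0,0,0,0,0,0.3]]'
python3 plan.py 0.517 -0.186 0.0173 -7.5
```

```text
t: 5.45
position: [0.5167, -0.1871, 0.0172]
orientation: [0.0, 0.998, -0.066, 0.001]
force: [0.7, -0.2, -0.5]
opening: 0.0598
turn(tool) [ 0.0004 -0.0013 -0.0018]
t 5.45 tcp [ 0.5167 -0.1871  0.0172] yaw -7.6 open 59.8 F [ 0.74 -0.17 -0.49] shift mm [ 0.2 -1.2 -0.1]
```

```bash
python3 -m handwheel '[[0,0,0,0,0,0,0.0],[0,0,0,0,0,0,-0.1],[0,0,0,0,0,0,-0.2],[0,0,0,0,0,0,-0.26],[0,0,0,0,0,0,-0.26],[0,0,0,0,0,0,-0.26],[0,0,0,0,0,0,-0.26]]'
python3 -m handwheel '[[0,0,-5,0,0,0,-0.26],[0,0,-15,0,0,0,-0.26],[0,0,-25,0,0,0,-0.26],[0,0,-25,0,0,0,-0.26],[0,0,-25,0,0,0,-0.26],[0,0,-10,0,0,0,-0.26],[0,0,0,0,0,0,-0.26],[0,0,0,0,0,0,-0.26]]'
python3 plan.py 0.516 -0.187 0.12 -7.6
python3 - <<'E'
from h import *
np.set_printoptions(precision=4,suppress=True)
s=snap("wrist"); cv2.imwrite("pics/w3.png",s["img"])
t=snap("top"); c=snap("scene")
show(s,["tip_left","tip_right"]);show(t,["gauge","mark_fixed","mark_cursor"])
crop=cv2.resize(t["img"][170:300,235:345],None,fx=5,fy=5,interpolation=cv2.INTER_CUBIC)
crop2=cv2.resize(c["img"][225:300,295:385],None,fx=5,fy=5,interpolation=cv2.INTER_CUBIC)
cv2.imwrite("pics/g_top.png",crop[:600]);cv2.imwrite("pics/g_scene.png",crop2)
E
```

```text
t: 6.03
position: [0.5174, -0.1873, 0.0178]
orientation: [0.0, 0.998, -0.066, 0.002]
force: [-0.5, 0.4, 4.8]
opening: 0.0343
t: 6.7
position: [0.5162, -0.187, 0.1219]
orientation: [0.0, 0.998, -0.066, 0.001]
force: [-0.7, -0.2, -0.9]
opening: 0.0341
turn(tool) [ 0.0006 -0.0018 -0.    ]
t 6.7 tcp [ 0.5162 -0.187   0.1219] yaw -7.6 open 34.1 F [-0.7  -0.22 -0.9 ] shift mm [-0.2 -0.   1.9]
tip_left [(0.83, [136.6, 282.3]), (0.71, [39.5, 365.8])]
tip_right []
gauge [(0.9, [235.9, 289.9])]
mark_fixed [(0.6, [193.1, 282.0])]
mark_cursor [(0.48, [194.6, 274.0])]
```

View pics/w3.png

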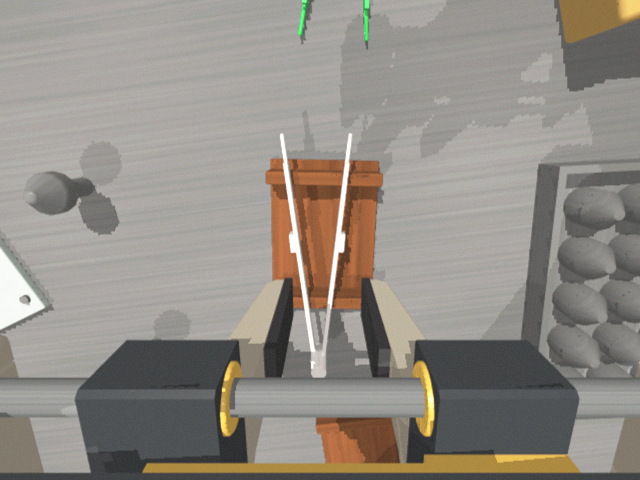

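The wrist view shows pads at (241,295) and (241,341), and tips at (134,282) and (134,350). The tweezers are still on the rest, because pads held in the jaws would show near row 292. The grasp slipped, so I'll check what moved.

Run:
```python
from h import *
np.set_printoptions(precision=4,suppress=True)
s=snap("wrist"); im=s["img"]; g=cv2.inRange(im,(190,190,190),(255,255,255))
print("grasp pt px",proj(s,np.array(bot.get_obs()["position"])+[0,0,.0187]))
for z in (.041,.146):
  print("z",z)
  for r in (140,160,200,230,236,241,246,252,260):
    c=np.where(g[r,260:380])[0]+260
    k=np.split(c,np.where(np.diff(c)>3)[0]+1)
    print(r,[(int(a[0]),int(a[-1])) for a in k if len(a)>2],[onz(s,(r,a.mean()),z)[:2] for a in k if len(a)>2])
t=snap("top");c=snap("scene")
A=cv2.resize(t["img"][190:330,430:510],(400,600)[::1] if 0 else (340,595),interpolation=cv2.INTER_CUBIC)
B=cv2.resize(c["img"][150:300,130:240],(436,595),interpolation=cv2.INTER_CUBIC)
cv2.imwrite("pics/chk.png",np.hstack([A,B]))
```

```text
grasp pt px [292.23  324.875]
z 0.041
140 [(281, 284), (348, 351)] [array([ 0.5943, -0.1665]), array([ 0.5879, -0.2142])]
160 [(284, 286), (346, 348)] [array([ 0.5802, -0.166 ]), array([ 0.5742, -0.2107])]
200 [(289, 292), (341, 344)] [array([ 0.5507, -0.1653]), array([ 0.5455, -0.2039])]
230 [(293, 297), (337, 341)] [array([ 0.5273, -0.165 ]), array([ 0.5228, -0.1985])]
236 [(289, 297), (336, 344)] [array([ 0.5228, -0.1628]), array([ 0.518 , -0.1987])]
241 [(290, 298), (336, 344)] [array([ 0.5188, -0.1629]), array([ 0.514 , -0.1982])]
246 [(290, 299), (335, 343)] [array([ 0.5147, -0.1627]), array([ 0.5101, -0.1969])]
252 [(291, 300), (334, 338)] [array([ 0.5098, -0.1627]), array([ 0.5056, -0.194 ])]
260 [(298, 301), (333, 337)] [array([ 0.5029, -0.1648]), array([ 0.4992, -0.1924])]
z 0.146
140 [(281, 284), (348, 351)] [array([ 0.5937, -0.1784]), array([ 0.5898, -0.2079])]
160 [(284, 286), (346, 348)] [array([ 0.585 , -0.1781]), array([ 0.5813, -0.2058])]
200 [(289, 292), (341, 344)] [array([ 0.5668, -0.1777]), array([ 0.5635, -0.2016])]
230 [(293, 297), (337, 341)] [array([ 0.5523, -0.1775]), array([ 0.5495, -0.1982])]
236 [(289, 297), (336, 344)] [array([ 0.5495, -0.1761]), array([ 0.5465, -0.1983])]
241 [(290, 298), (336, 344)] [array([ 0.547 , -0.1762]), array([ 0.5441, -0.198 ])]
246 [(290, 299), (335, 343)] [array([ 0.5445, -0.176 ]), array([ 0.5417, -0.1972])]
252 [(291, 300), (334, 338)] [array([ 0.5415, -0.176 ]), array([ 0.5389, -0.1954])]
260 [(298, 301), (333, 337)] [array([ 0.5372, -0.1773]), array([ 0.5349, -0.1944])]
```

View pics/chk.png

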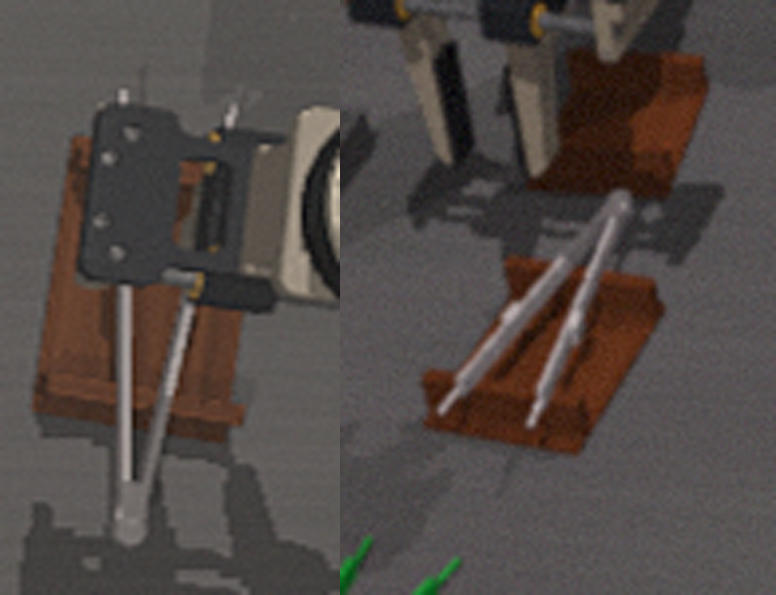

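The tweezers are still lying level on the rest, shifted about 6 mm to +y. I'll retry with a new alignment and a firmer squeeze, lift slowly, and check after each step.

```bash
python3 -m handwheel '[[-2.1,-6.8,20,0,0,0,0.3],[0,0,20,0,0,0,0.3],[0,0,20,0,0,0,0.3],[0,0,0,0,0,0,0.3],[0,0,0,0,0,0,0.3],[0,0,0,0,0,0,0.3]]'
cat > loc.py <<'E'
from h import *
np.set_printoptions(precision=4,suppress=True)
import sys
z=float(sys.argv[1]); s=snap("wrist"); cv2.imwrite("pics/last.png",s["img"]); g=cv2.inRange(s["img"],(190,190,190),(255,255,255))
n=0
for r in range(110,300,10):
    c=np.where(g[r,230:420])[0]+230
    k=[a for a in np.split(c,np.where(np.diff(c)>3)[0]+1) if 2<len(a)<16]
    if len(k)==2: a,b=[onz(s,(r,x.mean()),z) for x in k]; print(r,[(int(x[0]),int(x[-1])) for x in k],((a+b)/2)[:2],"gap",round(np.linalg.norm(a-b)*1000,1))
E
python3 loc.py 0.041; python3 plan.py 0.515 -0.18 0.0173 -7.6
```

```text
t: 7.75
position: [0.5162, -0.1803, 0.0631]
orientation: [0.0, 0.998, -0.066, 0.002]
force: [0.2, 0.0, -0.3]
opening: 0.06
140 [(280, 284), (365, 369)] [ 0.5909 -0.1901] gap 48.1
150 [(281, 285), (364, 367)] [ 0.5854 -0.1892] gap 47.0
160 [(283, 287), (362, 366)] [ 0.5799 -0.1886] gap 45.3
170 [(283, 288), (361, 366)] [ 0.5743 -0.1879] gap 45.1
180 [(285, 289), (360, 365)] [ 0.5686 -0.1872] gap 44.0
190 [(286, 291), (359, 363)] [ 0.5628 -0.1865] gap 42.5
200 [(288, 292), (357, 362)] [ 0.557  -0.1857] gap 41.1
210 [(289, 294), (356, 360)] [ 0.551  -0.1849] gap 39.6
220 [(291, 295), (354, 359)] [ 0.545 -0.184] gap 38.1
230 [(292, 296), (353, 358)] [ 0.5389 -0.1832] gap 37.2
240 [(294, 298), (352, 356)] [ 0.5326 -0.1825] gap 35.3
250 [(295, 300), (350, 355)] [ 0.5263 -0.1817] gap 33.7
260 [(291, 301), (349, 359)] [ 0.5199 -0.1808] gap 35.9
270 [(292, 302), (348, 358)] [ 0.5134 -0.1799] gap 34.9
280 [(300, 304), (346, 351)] [ 0.5068 -0.1792] gap 29.2
290 [(301, 305), (345, 349)] [ 0.5001 -0.1781] gap 27.8
turn(tool) [ 0.0008 -0.004  -0.0001]
t 7.8 tcp [ 0.5165 -0.1804  0.0634] yaw -7.6 open 59.7 F [ 0.48  0.93 -0.38] shift mm [-1.7 -0.2 46.1]
```

```bash
python3 -m handwheel '[[0,0,25,0,0,0,0.3],[0,0,15,0,0,0,0.3],[0,0,6,0,0,0,0.3],[0,0,0,0,0,0,0.1],[0,0,0,0,0,0,-0.05]]'
python3 -m handwheel '[[0,0,0,0,0,0,-0.1],[0,0,0,0,0,0,-0.13]]'
python3 -m handwheel '[[0,0,0,0,0,0,-0.2],[0,0,0,0,0,0,-0.25]]'
python3 -m handwheel '[[0,0,0,0,0,0,-0.32],[0,0,0,0,0,0,-0.32],[0,0,0,0,0,0,-0.32]]'
python3 - <<'E'
from h import *
s=snap("wrist"); cv2.imwrite("pics/w4.png",s["img"])
E
```

```text
t: 8.22
position: [0.5163, -0.1803, 0.0171]
orientation: [0.0, 0.998, -0.066, 0.002]
force: [0.0, -0.6, -0.0]
opening: 0.0482
t: 8.38
position: [0.5166, -0.1804, 0.0174]
orientation: [0.001, 0.998, -0.066, 0.002]
force: [0.7, -0.8, 1.2]
opening: 0.0402
t: 8.55
position: [0.5166, -0.1806, 0.0173]
orientation: [0.001, 0.998, -0.066, 0.002]
force: [-0.3, -0.0, 4.9]
opening: 0.0346
t: 8.8
position: [0.5167, -0.1806, 0.0172]
orientation: [0.001, 0.998, -0.066, 0.002]
force: [0.3, -0.3, 6.9]
opening: 0.031
```

View pics/w4.png

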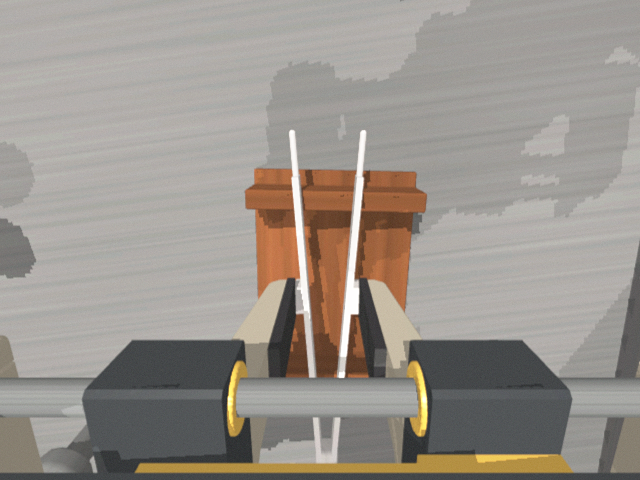

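Now gripped: pads are between the fingers at about (297,298) and (297,353), and the tips are squeezed to (132,293) and (132,362). The upward reaction shows friction pressing the legs onto the bars. Lifting gently.

```bash
python3 -m handwheel '[[0,0,-1,0,0,0,-0.34],[0,0,-1,0,0,0,-0.34],[0,0,-1,0,0,0,-0.34],[0,0,-2,0,0,0,-0.34]]'
python3 loc.py .046
python3 -m handwheel '[[0,0,-2,0,0,0,-0.34],[0,0,-3,0,0,0,-0.34],[0,0,-3,0,0,0,-0.34],[0,0,-3,0,0,0,-0.34]]'; python3 loc.py .057; python3 plan.py 0.515 -0.18 0.0173 -7.6
```

```text
t: 9.18
position: [0.515, -0.1798, 0.0208]
orientation: [0.0, 0.998, -0.066, 0.0]
force: [-0.2, -0.1, -0.5]
opening: 0.0302
130 [(291, 294), (359, 362)] [ 0.5941 -0.1912] gap 29.9
140 [(291, 296), (357, 362)] [ 0.5899 -0.1907] gap 29.2
150 [(292, 297), (356, 361)] [ 0.5856 -0.1901] gap 28.5
160 [(292, 298), (355, 360)] [ 0.5813 -0.1894] gap 28.0
170 [(294, 298), (355, 359)] [ 0.5769 -0.1889] gap 27.6
180 [(293, 299), (354, 360)] [ 0.5725 -0.1883] gap 27.8
190 [(294, 300), (353, 359)] [ 0.568  -0.1877] gap 27.0
200 [(295, 301), (353, 358)] [ 0.5634 -0.1872] gap 26.6
210 [(296, 301), (352, 358)] [ 0.5587 -0.1866] gap 26.3
220 [(296, 302), (351, 357)] [ 0.554  -0.1859] gap 25.8
230 [(297, 303), (350, 356)] [ 0.5492 -0.1852] gap 25.0
240 [(298, 304), (349, 355)] [ 0.5444 -0.1846] gap 24.3
250 [(299, 305), (348, 354)] [ 0.5394 -0.1839] gap 23.5
260 [(300, 305), (348, 353)] [ 0.5344 -0.1832] gap 23.2
270 [(301, 306), (347, 352)] [ 0.5293 -0.1826] gap 22.4
280 [(297, 307), (346, 356)] [ 0.5242 -0.1818] gap 24.0
290 [(298, 308), (345, 357)] [ 0.5189 -0.1814] gap 23.8
t: 9.57
position: [0.515
[... 493 characters left out ...]
00 [(295, 301), (353, 358)] [ 0.5638 -0.1875] gap 26.7
210 [(296, 301), (352, 358)] [ 0.5591 -0.1868] gap 26.4
220 [(296, 302), (351, 357)] [ 0.5544 -0.1861] gap 25.9
230 [(297, 303), (350, 356)] [ 0.5496 -0.1854] gap 25.1
240 [(298, 304), (349, 355)] [ 0.5447 -0.1848] gap 24.4
250 [(299, 305), (348, 354)] [ 0.5398 -0.1841] gap 23.6
260 [(300, 305), (348, 353)] [ 0.5347 -0.1835] gap 23.3
270 [(301, 306), (347, 352)] [ 0.5296 -0.1828] gap 22.5
280 [(297, 307), (346, 356)] [ 0.5245 -0.1819] gap 23.9
290 [(299, 308), (345, 357)] [ 0.5191 -0.1817] gap 23.6
turn(tool) [ 0.0006 -0.0031  0.0001]
t 9.62 tcp [ 0.5161 -0.1802  0.0332] yaw -7.59 open 30.5 F [-0.62  0.07 -1.16] shift mm [-1.1 -0.1 15.9]
```

Held: the tweezers stay fixed in the wrist image while rising. I'll keep lifting smoothly and measure the gauge meanwhile.

```bash
python3 -m handwheel '[[0,0,-5,0,0,0,-0.34],[0,0,-9,0,0,0,-0.34],[0,0,-13,0,0,0,-0.34],[0,0,-16,0,0,0,-0.34],[0,0,-16,0,0,0,-0.34],[0,0,-16,0,0,0,-0.34],[0,0,-13,0,0,0,-0.34],[0,0,-9,0,0,0,-0.34]]'
python3 loc.py .147 | sed -n '1,3p'
python3 - <<'E'
from h import *
np.set_printoptions(precision=4,suppress=True)
s=snap("top"); c=snap("scene")
for n in ["mark_fixed","mark_cursor"]:
    a=bot.place_of(s,n)[:2]; b=bot.place_of(c,n)[:2]
    print(n,[(d["p"],d["pixel"]) for d in a],[(d["p"],d["pixel"]) for d in b])
    if a and b: print(tri([(s,a[0]["pixel"]),(c,b[0]["pixel"])]),onz(s,a[0]["pixel"],.055),onz(c,b[0]["pixel"],.055))
A=cv2.resize(s["img"][175:295,245:335],(450,600),interpolation=cv2.INTER_CUBIC)
B=cv2.resize(c["img"][255:300,315:380],None,fx=5.3,fy=5.3,interpolation=cv2.INTER_CUBIC)
B=cv2.copyMakeBorder(B,0,600-B.shape[0],0,0,cv2.BORDER_CONSTANT); cv2.imwrite("pics/gg.png",np.hstack([A,B]))
E
python3 plan.py 0.515 -0.18 0.12 -7.6
```

```text
t: 10.28
position: [0.5161, -0.1802, 0.1314]
orientation: [0.001, 0.998, -0.066, 0.002]
force: [-1.5, 0.6, -1.3]
opening: 0.0304
130 [(291, 294), (359, 362)] [ 0.5953 -0.1917] gap 31.6
140 [(291, 296), (357, 362)] [ 0.5909 -0.1911] gap 30.9
150 [(292, 297), (356, 361)] [ 0.5864 -0.1905] gap 30.2
mark_fixed [(0.69, [306.0, 476.1]), (0.59, [196.1, 280.3])] [(0.7, [271.7, 335.5])]
[ 0.467  -0.0157 -0.0032] [ 0.419  -0.1908  0.055 ] [0.6314 0.1611 0.055 ]
mark_cursor [(0.39, [196.9, 274.8]), (0.26, [199.5, 149.7])] [(0.58, [267.5, 350.7])]
[0.6174 0.1892 0.0555] [0.6175 0.1877 0.055 ] [0.6166 0.1906 0.055 ]
turn(tool) [ 0.0001 -0.0002  0.0001]
t 10.63 tcp [ 0.5147 -0.1798  0.1283] yaw -7.59 open 30.6 F [ 0.81 -0.38 -1.18] shift mm [0.3 0.2 8.3]
```

View pics/gg.png

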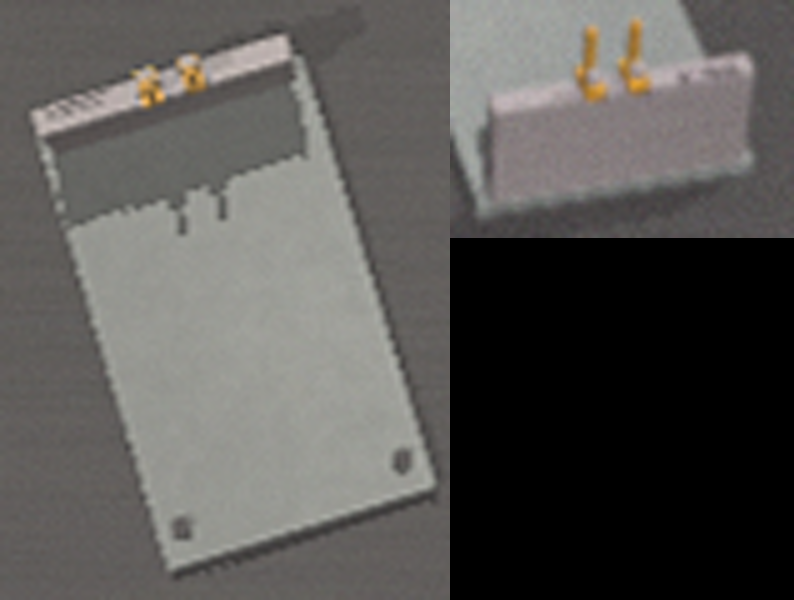

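The top crop shows the fence's near top edge from px (202.4,253) to (186.4,303.4), with saddles at px (195.8,275.4) for the left pointer and (192.6,283.4) for the right. The scene crop also shows the two fins, about 16 mm apart.

Run:
```python
from h import *
from plan import plan
np.set_printoptions(precision=4,suppress=True)
s=snap("top")
w=lambda p,z:onz(s,p,z)[:2]
q=lambda v:np.degrees(np.arctan2(v[1],v[0]))
L,Rr=w((202.4,253),.055),w((186.4,303.4),.055)
print("fence",L,Rr,np.linalg.norm(L-Rr),"yaw",q(L-Rr)-90)
P=lambda r,c:(175+r/5,245+c/5)
bl,br=w(P(572,170),.006),w(P(488,436),.006); print("base yaw",q(bl-br)-90)
e1,e2=w(P(60,303),.008),w(P(487,436),.008); print("edge yaw",q(e1-e2))
m1,m2=w((195.8,275.4),.055),w((192.6,283.4),.055); print("marks",m1,m2,np.linalg.norm(m1-m2)); m=(m1+m2)/2
y=q(L-Rr)-90; d=np.array([np.cos(np.radians(y)),np.sin(np.radians(y))])
t=m-.125*d; print("target",t,y); plan(t[0],t[1],.128,y)
```

```text
fence [0.6063 0.2286] [0.6385 0.1342] 0.0997088324627739 yaw 18.830896169109323
base yaw 18.397164900825132
edge yaw 18.193585050926945
marks [0.6196 0.1867] [0.626  0.1717] 0.016251819278460707
target [0.5045 0.1388] 18.830896169109323
turn(tool) [ 0.0002 -0.0003 -0.4612]
t 10.68 tcp [ 0.5148 -0.1798  0.1283] yaw -7.59 open 29.9 F [ 0.01  0.63 -0.91] shift mm [ -52.3 -314.5    0.3]
```

```bash
python3 -m handwheel '[[-1.2,-7,0,0,0,0,-0.34],[-2.5,-15,0,0,0,0,-0.34],[-4,-24,0,0,0,0,-0.34],[-4.2,-25,0,0,0,0,-0.34],[-4.2,-25,0,0,0,0,-0.34],[-4.2,-25,0,0,0,0,-0.34],[-4.2,-25,0,0,0,0,-0.34],[-4.2,-25,0,0,0,0,-0.34]]'
python3 -m handwheel '[[-4.2,-25,0,0,0,0,-0.34],[-4.2,-25,0,0,0,0,-0.34],[-4.2,-25,0,0,0,0,-0.34],[-4.2,-25,0,0,0,-0.03,-0.34],[-4,-24,0,0,0,0,-0.34],[-2.5,-14,0,0,0,0,-0.34],[-1,-5,0,0,0,0,-0.34],[0,0,0,0,0,0,-0.34]]'
python3 -m handwheel '[[0,0,0,0,0,-0.03,-0.34],[0,0,0,0,0,-0.07,-0.34],[0,0,0,0,0,-0.09,-0.34],[0,0,0,0,0,-0.09,-0.34],[0,0,0,0,0,-0.08,-0.34],[0,0,0,0,0,-0.05,-0.34],[0,0,0,0,0,-0.016,-0.34],[0,0,0,0,0,0,-0.34]]'
python3 -m handwheel '[[0,0,0,0,0,0,-0.34],[0,0,0,0,0,0,-0.34]]'
python3 plan.py 0.5045 0.1388 0.128 18.5
python3 - <<'E'
from h import *
np.set_printoptions(precision=4,suppress=True)
s=snap("wrist"); cv2.imwrite("pics/w5.png",s["img"])
show(s,["mark_fixed","mark_cursor","tip_left","tip_right"])
E
```

```text
t: 11.35
position: [0.509, -0.0049, 0.1288]
orientation: [0.0, 0.998, -0.066, 0.001]
force: [-0.0, 0.6, -1.2]
opening: 0.0303
t: 12.02
position: [0.5024, 0.1398, 0.1287]
orientation: [0.0, 0.999, -0.05, 0.001]
force: [-0.1, -0.7, -0.8]
opening: 0.03
t: 12.68
position: [0.5031, 0.1367, 0.1288]
orientation: [0.001, 0.987, 0.16, 0.001]
force: [-0.5, 0.3, -1.2]
opening: 0.0304
t: 12.85
position: [0.5031, 0.1376, 0.1289]
orientation: [0.001, 0.987, 0.16, 0.001]
force: [-0.4, 0.8, -1.6]
opening: 0.0306
turn(tool) [ 0.0015 -0.0014 -0.0012]
t 12.85 tcp [0.5031 0.1376 0.1289] yaw 18.43 open 30.6 F [-0.42  0.79 -1.6 ] shift mm [ 1.7 -0.7  0.9]
mark_fixed [(0.91, [59.3, 338.5])]
mark_cursor [(0.62, [58.7, 310.3])]
tip_left [(0.7, [133.0, 294.0])]
tip_right [(0.8, [135.0, 358.7])]
```

View pics/w5.png

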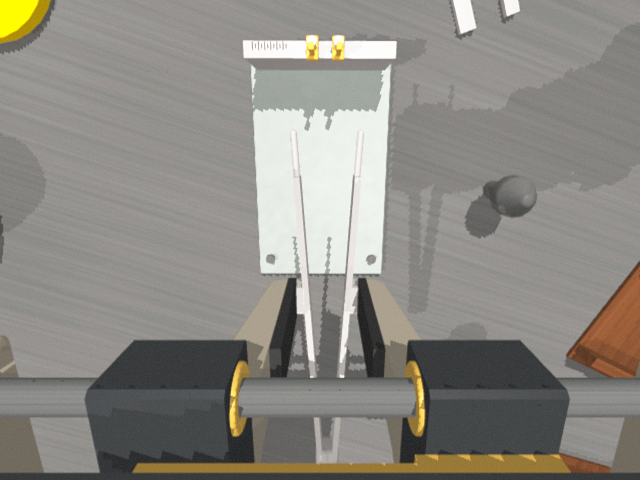

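The wrist view shows the fence edge level at row 58, pointers at (59,312) and (59,338), and tips at (131,293) and (131,360). The yaw is well matched. Working out the geometry.

Run:
```python
from h import *
np.set_printoptions(precision=4,suppress=True)
o=bot.get_obs(); p=np.array(o["position"]); Rm=rot(o["orientation"]); s=snap("wrist")
def tl(P): return Rm.inv().apply(P-p)*1000
im=s["img"]; H=cv2.cvtColor(im,cv2.COLOR_BGR2HSV)
m=cv2.inRange(H,(15,90,90),(32,255,255)); m[:30]=0;m[90:]=0;m[:,:270]=0;m[:,380:]=0
n,l,st,ce=cv2.connectedComponentsWithStats(m); print(st[1:].tolist(),ce[1:])
for n,px,z in [("mL",(59,312.5),.055),("mR",(59,338.5),.055),("fl",(58,243),.055),("fr",(58,397),.055),("tL",(131,293.5),.150),("tR",(131,360),.150)]:
    P=onz(s,px,z); print(n,P,"tool mm",tl(P))
g=cv2.inRange(im,(190,190,190),(255,255,255))
for r in range(126,140,2): print(r,[int(x) for x in np.where(g[r,270:390]>0)[0]+270 if 1][:14])
for c in (260,280,370,385): print(c,im[50:72,c,0])
```

```text
[[307, 35, 3, 7, 11], [307, 36, 13, 25, 229], [333, 36, 13, 26, 236]] [[307.6364  37.5455]
 [313.6114  50.8515]
 [338.8517  50.5424]]
mL [0.62   0.1859 0.055 ] tool mm [125.898   -8.1781  74.1712]
mR [0.6254 0.1696 0.055 ] tool mm [125.8992   9.0511  74.1943]
fl [0.6059 0.2297 0.055 ] tool mm [126.4987 -54.159   74.1105]
fr [0.6383 0.133  0.055 ] tool mm [126.5061  47.8127  74.2472]
tL [0.5736 0.1766 0.15  ] tool mm [ 79.1187 -13.9358 -20.911 ]
tR [0.5831 0.1482 0.15  ] tool mm [ 79.1036  16.0045 -20.8709]
126 [270, 271, 272, 273, 274, 275, 276, 277, 278, 279, 280, 281, 282, 283]
128 [270, 271, 272, 273, 274, 275, 276, 277, 278, 279, 280, 281, 282, 283]
130 [270, 271, 272, 273, 274, 275, 276, 277, 278, 279, 280, 281, 282, 283]
132 [270, 271, 272, 273, 274, 275, 276, 277, 278, 279, 280, 281, 282, 283]
134 [270, 271, 272, 273, 274, 275, 276, 277, 278, 279, 280, 281, 282, 283]
136 [270, 271, 272, 273, 274, 275, 276, 277, 278, 279, 280, 281, 282, 283]
138 [270, 271, 272, 273, 274, 275, 276, 277, 278, 279, 280, 281, 282, 283]
260 [243 251 251 251 250 251 252 241 176 131 126 124 124 126 124 122 122 124
 123 128 145 156]
280 [252 251 251 251 251 251 253 244 184 125 125 124 124 125 126 124 127 124
 127 128 148 158]
370 [252 252 252 252 252 252 253 255 236 137 123 128 129 129 131 131 130 129
 128 132 142 157]
385 [252 252 252 252 252 251 251 253 237 160 124 123 127 128 130 128 129 129
 125 133 169 220]
```

```bash
python3 -m handwheel '[[0,0,6,0,0,0,-0.34],[0,0,14,0,0,0,-0.34],[0,0,18,0,0,0,-0.34],[0,0,20,0,0,0,-0.34],[0,0,20,0,0,0,-0.34],[0,0,16,0,0,0,-0.34],[0,0,9,0,0,0,-0.34],[0,0,2,0,0,0,-0.34]]'
python3 -m handwheel '[[4,0,0,0,0,0,-0.34],[8,0,0,0,0,0,-0.34],[9,0,0,0,0,0,-0.34],[7,0,0,0,0,0,-0.34],[4,0,0,0,0,0,-0.34],[0,0,0,0,0,0,-0.34],[0,0,0,0,0,0,-0.34]]'
python3 plan.py 0.5045 0.1388 0.024 18.5
cat > meas.py <<'E'
from h import *
np.set_printoptions(precision=2,suppress=True)
o=bot.get_obs(); p=np.array(o["position"]); Rm=rot(o["orientation"]); s=snap("wrist"); im=s["img"]
cv2.imwrite("pics/m.png",cv2.resize(im[60:220,230:430],None,fx=3,fy=3,interpolation=cv2.INTER_CUBIC))
tl=lambda P:Rm.inv().apply(P-p)*1000
tz=p[2]+.0187
show(s,["tip_left","tip_right","mark_fixed","mark_cursor"],2)
for n,z in [("tip_left",tz),("tip_right",tz),("mark_cursor",.055),("mark_fixed",.055)]:
    d=bot.place_of(s,n)
    if d: print(n,tl(onz(s,d[0]["pixel"],z)))
E
python3 meas.py
```

```text
t: 13.82
position: [0.5019, 0.1378, 0.0221]
orientation: [0.001, 0.987, 0.161, -0.001]
force: [-0.3, -0.2, -0.7]
opening: 0.0304
t: 14.4
position: [0.5338, 0.1483, 0.0241]
orientation: [0.0, 0.987, 0.161, 0.001]
force: [-0.2, 0.0, -0.1]
opening: 0.0302
turn(tool) [ 0.0013 -0.0016  0.0005]
t 14.4 tcp [0.5338 0.1483 0.0241] yaw 18.53 open 30.2 F [-0.16  0.02 -0.13] shift mm [-30.8  -0.3   0.1]
tip_left [(0.74, [133.2, 290.5]), (0.38, [92.6, 303.4])]
tip_right [(0.67, [135.6, 365.1])]
mark_fixed [(0.87, [91.5, 346.6])]
mark_cursor [(0.98, [89.7, 304.1])]
tip_left [ 78.18 -15.52 -18.59]
tip_right [ 77.11  18.59 -18.55]
mark_cursor [ 95.34  -8.33 -30.72]
mark_fixed [ 94.65   9.22 -30.7 ]
```

View pics/m.png

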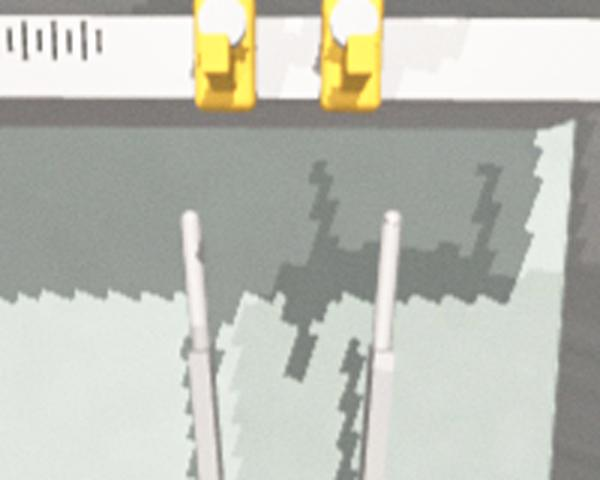

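The crop shows pointer saddles centred at px (94,305) and (94,347), the fence edge at row 93, and tips at (131,293.5) and (131,360.5). Tip and pointer mid-columns agree at about 327 and 326, with roughly 14 mm to the fence. Approaching.

```bash
python3 -m handwheel '[[2,0,0,0,0,0,-0.34],[3,0,0,0,0,0,-0.34],[2,0,0,0,0,0,-0.34],[1,0,0,0,0,0,-0.34],[0,0,0,0,0,0,-0.34],[0,0,0,0,0,0,-0.34]]'
python3 - <<'E'
from h import *
F=[bot.get_obs()["force"]]
for i in range(3): s=snap("wrist"); F.append(bot.get_obs()["force"])
print(np.array(F).round(2), np.mean(F,0).round(2))
E
python3 -m handwheel '[[1,0,0,0,0,0,-0.34],[1,0,0,0,0,0,-0.34]]'
python3 -m handwheel '[[1,0,0,0,0,0,-0.34]]'
python3 meas.py; python3 plan.py 0.5338 0.1483 0.024 18.5
```

```text
t: 15.35
position: [0.5412, 0.1508, 0.024]
orientation: [0.001, 0.987, 0.161, 0.001]
force: [-0.2, -0.6, -0.8]
opening: 0.0306
[[-0.19 -0.58 -0.78]
 [ 0.51 -0.31 -1.96]
 [-0.22 -0.63 -1.16]
 [-0.67  0.7  -0.84]] [-0.15 -0.2  -1.19]
t: 15.67
position: [0.5431, 0.1514, 0.0241]
orientation: [0.001, 0.987, 0.161, 0.001]
force: [-0.7, -0.2, -0.9]
opening: 0.03
t: 15.75
position: [0.5441, 0.1518, 0.0241]
orientation: [0.001, 0.987, 0.161, 0.001]
force: [0.2, 0.5, -1.8]
opening: 0.0305
tip_left [(0.9, [134.3, 292.4]), (0.65, [260.0, 318.7])]
tip_right [(0.79, [134.8, 360.6])]
mark_fixed [(0.73, [123.4, 346.0])]
mark_cursor [(0.83, [119.7, 306.5])]
tip_left [ 77.7  -14.67 -18.59]
tip_right [ 77.46  16.52 -18.55]
mark_cursor [ 83.57  -7.52 -30.81]
mark_fixed [ 82.07   9.14 -30.79]
turn(tool) [ 0.0013 -0.0015  0.0005]
t 16.2 tcp [0.544  0.1518 0.024 ] yaw 18.53 open 30.2 F [ 0.02 -0.2  -0.47] shift mm [-10.7   0.    0. ]
```

```bash
python3 -m handwheel '[[0.7,0,0,0,0,0,-0.34],[0,0,0,0,0,0,-0.34]]' | grep -E 'pos|for'
python3 -m handwheel '[[0.7,0,0,0,0,0,-0.34],[0,0,0,0,0,0,-0.34]]' | grep -E 'pos|for'
python3 -m handwheel '[[0.7,0,0,0,0,0,-0.34],[0,0,0,0,0,0,-0.34]]' | grep -E 'pos|for'
```

```text
position: [0.5448, 0.152, 0.0241]
force: [-0.1, 0.1, -1.0]
position: [0.5455, 0.1523, 0.0241]
force: [-0.9, 0.2, -0.2]
position: [0.5461, 0.1525, 0.0241]
force: [-0.0, -0.3, -0.8]
```

```bash
python3 -m handwheel '[[0.7,0,0,0,0,0,-0.34],[0,0,0,0,0,0,-0.34]]' | grep -E 'pos|for'
python3 -m handwheel '[[0.7,0,0,0,0,0,-0.34],[0,0,0,0,0,0,-0.34]]' | grep -E 'pos|for'
python3 - <<'E'
from h import *
s=snap("wrist"); print(bot.get_obs()["force"])
cv2.imwrite("pics/m2.png",s["img"]); im=s["img"]
for c in (240,260,327,390): print(c,im[105:140,c,0])
for r in (128,132,136): print(r,im[r,284:302,0],im[r,350:370,0])
E
```

```text
position: [0.5468, 0.1527, 0.0241]
force: [0.1, -0.1, 0.4]
position: [0.5475, 0.1529, 0.0241]
force: [-0.1, 0.7, -1.5]
[-0.05708011  0.21896734 -0.67635909]
240 [158 118 101 104 109 117 114 110 109 120 124 130 217 246 245 246 245 245
 246 245 244 246 248 227 148 135 150 156 151 153 156 148 154 151 153]
260 [225 201 198 199 205 203 187 162 156 157 161 171 225 245 246 246 246 246
 246 246 246 247 248 227 149 140 153 154 155 158 153 154 155 152 157]
327 [250 249 248 244 238 236 235 236 236 236 236 238 236 237 244 247 247 247
 247 247 247 247 247 244 198 135 147 156 156 154 155 153 155 154 152]
390 [248 248 246 247 247 247 247 246 247 247 246 246 246 246 247 246 246 246
 246 246 246 246 247 247 221 132 125 128 127 129 130 129 130 135 128]
128 [233 235 234 233 234 235 235 233 234 235 235 192 117  99 100  75  68  70] [ 84  89  95 102  93  96 186 233 235 235 236 245 248 248 248 248 248 249
 248 248]
132 [158 157 156 161 155 155 160 166 167 164 155 139 103  88  73  65  72  65] [ 88  88  89  92  89  98 142 151 156 166 171 162 147 144 151 155 157 153
 156 154]
136 [153 157 157 160 156 156 155 167 172 174 162 146 135 153 158 156 156 158] [154 156 155 156 153 156 154 156 166 175 182 166 150 140 154 153 155 157
 155 157]
```

```bash
for i in 1; do python3 -m handwheel '[[0.7,0,0,0,0,0,-0.34],[0,0,0,0,0,0,-0.34]]' | grep -E 'pos|for'; done
python3 -m handwheel '[[0.7,0,0,0,0,0,-0.34],[0,0,0,0,0,0,-0.34]]' | grep -E 'pos|for'
python3 - <<'E'
from h import *
o=bot.get_obs(); p=np.array(o["position"]); Rm=rot(o["orientation"]); s=snap("wrist")
tl=lambda P:Rm.inv().apply(P-p)*1000
im=s["img"].astype(int)
for c in (240,260,327,390): print(c,im[120:145,c,0])
for r in (128,129,130,131,132,133): print(r, tl(onz(s,(r,327),.055)).round(2),tl(onz(s,(r,327),.0427)).round(2))
print(o["force"])
E
```

```text
position: [0.5478, 0.153, 0.024]
force: [-0.3, -0.1, -1.2]
position: [0.548, 0.1531, 0.0238]
force: [-1.6, -0.9, -1.1]
240 [246 246 245 244 246 245 245 246 245 241 194 145 154 151 153 155 152 153
 155 155 153 150 153 153 153]
260 [246 246 246 247 246 246 246 246 246 241 198 142 152 157 153 156 158 153
 153 153 150 155 153 150 152]
327 [242 248 247 248 247 247 247 248 247 248 229 158 149 155 158 153 156 155
 157 154 154 155 155 155 157]
390 [246 246 246 246 246 246 246 245 246 246 233 170 130 126 130 129 130 129
 129 130 128 134 126 126 128]
128 [ 80.21   1.11 -31.19] [ 80.44   1.15 -18.89]
129 [ 79.81   1.11 -31.19] [ 80.     1.15 -18.89]
130 [ 79.4    1.11 -31.19] [ 79.57   1.15 -18.89]
131 [ 79.     1.11 -31.19] [ 79.13   1.15 -18.89]
132 [ 78.59   1.11 -31.19] [ 78.7    1.15 -18.89]
133 [ 78.18   1.11 -31.19] [ 78.26   1.15 -18.89]
[-1.63882052 -0.93367101 -1.12142967]
```

Contact is felt: the advance stalls (0.3 and 0.2 mm per 0.7 mm commanded) and the backward force rises to about 2 N. I'll confirm, ease off slightly, and measure the pointers against the tips.

```bash
python3 -m handwheel '[[0,0,0,0,0,0,-0.34],[0,0,0,0,0,0,-0.34]]' | grep -E 'pos|for'
python3 -m handwheel '[[0.4,0,0,0,0,0,-0.34],[0,0,0,0,0,0,-0.34]]' | grep -E 'pos|for|t:'
cat > al.py <<'E'
from h import *
np.set_printoptions(precision=2,suppress=True)
o=bot.get_obs(); p=np.array(o["position"]); Rm=rot(o["orientation"]); s=snap("wrist"); im=s["img"]
cv2.imwrite("pics/al.png",cv2.resize(im[70:190,240:415],None,fx=4,fy=4,interpolation=cv2.INTER_CUBIC))
tl=lambda P:Rm.inv().apply(P-p)*1000
H=cv2.cvtColor(im,cv2.COLOR_BGR2HSV); m=cv2.inRange(H,(15,110,90),(32,255,255))
def runs(mask,r,a,b,lo,hi):
    c=np.where(mask[r,a:b])[0]+a; return [(int(k[0]),int(k[-1])) for k in np.split(c,np.where(np.diff(c)>2)[0]+1) if lo<=len(k)<=hi] if len(c) else []
for r in range(118,136,2):
    k=runs(m,r,270,390,8,40); print("brass",r,k,[round(tl(onz(s,(r,(a+b)/2),.055))[1],2) for a,b in k])
g=(im[:,:,0].astype(int)>170)
g2=(im.min(2)>172)
for r in range(136,170,4):
    k=runs(g2,r,270,390,2,9); print("leg",r,k,[round(tl(onz(s,(r,(a+b)/2),p[2]+.021))[1],2) for a,b in k])
print(np.round(o["force"],2),o["opening"],o["t"])
E
python3 al.py
```

```text
position: [0.5481, 0.1531, 0.0238]
force: [-2.5, -0.4, -0.3]
t: 17.8
position: [0.5482, 0.1532, 0.0238]
force: [-3.2, -0.6, 0.1]
brass 118 [(296, 314), (337, 355)] [np.float64(-8.11), np.float64(9.09)]
brass 120 [(296, 314), (337, 355)] [np.float64(-8.13), np.float64(9.1)]
brass 122 [(296, 314), (337, 355)] [np.float64(-8.14), np.float64(9.11)]
brass 124 [(296, 314), (337, 355)] [np.float64(-8.15), np.float64(9.12)]
brass 126 [(296, 314), (337, 355)] [np.float64(-8.17), np.float64(9.13)]
brass 128 [(296, 314), (337, 355)] [np.float64(-8.18), np.float64(9.14)]
brass 130 [(296, 314), (337, 355)] [np.float64(-8.19), np.float64(9.15)]
brass 132 [(296, 315), (336, 355)] [np.float64(-7.99), np.float64(8.95)]
brass 134 [(296, 314), (337, 355)] [np.float64(-8.22), np.float64(9.17)]
leg 136 [] []
leg 140 [(292, 293)] [np.float64(-14.48)]
leg 144 [(292, 293)] [np.float64(-14.52)]
leg 148 [(292, 295), (356, 361)] [np.float64(-14.11), np.float64(15.49)]
leg 152 [(292, 295), (356, 361)] [np.float64(-14.16), np.float64(15.53)]
leg 156 [(292, 294), (356, 361)] [np.float64(-14.43), np.float64(15.57)]
leg 160 [(293, 297), (355, 360)] [np.float64(-13.56), np.float64(15.15)]
leg 164 [(293, 298), (355, 360)] [np.float64(-13.37), np.float64(15.19)]
leg 168 [(293, 298), (355, 360)] [np.float64(-13.41), np.float64(15.23)]
[-3.16 -0.64  0.09] 0.030366037199247624 17.8
```

Contact confirmed at about 3.3 N backward. The pointers lie at tool y -8.18 and +9.14, a marked gap of about 17.3 mm. The tips lie at about -14.2 and +15.5. Easing off about 1 mm, then squeezing towards 23.8 mm across the pads.

```bash
python3 -m handwheel '[[-1,-0.2,0,0,0,0,-0.34],[0,0,0,0,0,0,-0.36],[0,0,0,0,0,0,-0.39],[0,0,0,0,0,0,-0.42],[0,0,0,0,0,0,-0.44],[0,0,0,0,0,0,-0.46],[0,0,0,0,0,0,-0.46],[0,0,0,0,0,0,-0.46]]'
python3 al.py | grep -E 'brass 13|leg|^\['
```

```text
t: 18.52
position: [0.5481, 0.1533, 0.0241]
orientation: [0.001, 0.987, 0.161, 0.001]
force: [-2.0, -0.3, -0.7]
opening: 0.0247
brass 130 [(297, 315), (337, 355)] [np.float64(-7.79), np.float64(9.18)]
brass 132 [(296, 315), (337, 356)] [np.float64(-8.02), np.float64(9.4)]
brass 134 [(297, 315), (337, 355)] [np.float64(-7.82), np.float64(9.2)]
leg 136 [] []
leg 140 [(303, 304), (350, 351)] [np.float64(-9.51), np.float64(11.79)]
leg 144 [(303, 304), (349, 350)] [np.float64(-9.54), np.float64(11.37)]
leg 148 [(303, 304), (349, 350)] [np.float64(-9.57), np.float64(11.4)]
leg 152 [(349, 352)] [np.float64(11.88)]
leg 156 [(304, 305), (348, 352)] [np.float64(-9.17), np.float64(11.68)]
leg 160 [(304, 308), (347, 352)] [np.float64(-8.51), np.float64(11.48)]
leg 164 [(304, 308), (347, 352)] [np.float64(-8.54), np.float64(11.51)]
leg 168 [(305, 308), (347, 351)] [np.float64(-8.34), np.float64(11.31)]
[-2.02 -0.27 -0.67] 0.024739989378659424 18.5167
```

View pics/al.png

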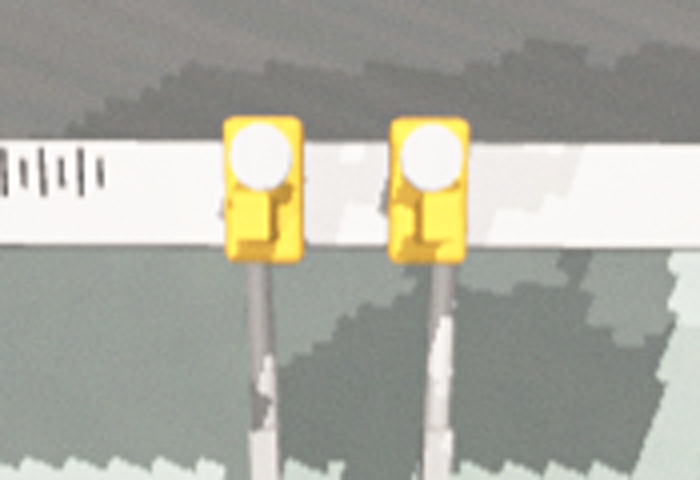

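The crop shows the left saddle centred at col 305.8 with the left leg below it at 304.9, and the right saddle at 347.1 with the right leg at 350.8. The legs sit slightly wide and right of the pointers, and about 2 N of contact remains. I'll ease back to free the tips, shift left slightly, then measure profiles numerically.

```bash
python3 -m handwheel '[[-1,0,0,0,0,0,-0.46],[-0.8,-0.5,0,0,0,0,-0.46],[0,0,0,0,0,0,-0.46],[0,0,0,0,0,0,-0.46]]'
python3 - <<'E'
from h import *
for i in range(3):
    s=snap("wrist")
    if i==0: A=s["img"].astype(float)
    else: A+=s["img"]
    for t in ["tip_left","tip_right","mark_cursor","mark_fixed"]: print(t,[(round(d["p"],2),[round(float(x),1) for x in d["pixel"]]) for d in bot.place_of(s,t)[:1]],end=" ")
    print()
A=(A/3).mean(2).astype(int)
for r in (126,128,130,132,133,134,136,138,142,146,152,158,164,170): print(r,"L",A[r,296:316],"R",A[r,338:358])
o=bot.get_obs();print(o["t"],o["force"],o["opening"],o["position"])
E
```

```text
t: 18.9
position: [0.5468, 0.1536, 0.0244]
orientation: [0.0, 0.987, 0.161, 0.002]
force: [0.6, -0.6, -0.6]
opening: 0.025
tip_left [(0.91, [133.8, 301.7])] tip_right [(0.85, [134.1, 348.9])] mark_cursor [(0.76, [129.0, 308.2])] mark_fixed [(0.81, [128.5, 348.4])] 
tip_left [(0.73, [132.7, 304.2])] tip_right [] mark_cursor [(0.78, [123.5, 305.8])] mark_fixed [(0.87, [130.2, 348.1])] 
tip_left [(0.97, [132.0, 300.3])] tip_right [(0.97, [132.5, 349.5])] mark_cursor [(0.68, [127.1, 307.2])] mark_fixed [(0.85, [129.3, 351.1])] 
126 L [226 201 197 199 192 169 162 156 158 157 157 155 159 140 150 190 201 200
 200 195] R [186 191 199 186 166 159 156 139 132 145 157 153 158 179 186 193 197 198
 194 187]
128 L [152 158 192 198 182 166 156 155 154 154 155 155 155 158 186 200 200 200
 199 193] R [149 187 193 176 160 159 156 156 156 154 153 155 161 192 198 200 200 201
 194 181]
130 L [154 156 176 170 153 147 145 146 145 143 146 147 147 158 176 178 179 178
 178 170] R [147 169 175 166 151 147 146 145 145 146 146 148 167 180 181 183 181 183
 176 167]
132 L [159 158 157 160 155 157 161 159 150 140 1
[... 1265 characters left out ...]
 132 130 131 128 129 128 130 146 167 181 215 237 228 180 139 130 131
 129 131]
158 L [157 159 157 157 155 158 186 182 178 165 162 171 163 157 157 158 156 149
 150 153] R [128 130 131 129 128 128 127 133 196 232 244 244 238 221 158 129 130 131
 130 131]
164 L [154 155 157 156 158 152 147 157 161 155 172 179 142 129 130 131 129 130
 129 127] R [130 128 129 128 127 128 127 132 197 232 241 242 234 207 144 127 131 132
 130 132]
170 L [153 154 154 155 153 154 140 138 142 144 141 157 155 141 130 127 129 129
 127 128] R [129 130 129 129 129 128 127 140 188 218 233 234 222 178 138 131 130 131
 131 129]
19.65 [-0.33628669 -0.08610963 -1.52215924] 0.024684873157275567 [0.54618005 0.15319878 0.02404341]
```

Backed off, the tips are fully visible: left centre col 303.4, right 350.2, about 3 mm wide, so the gap is about 21 mm against a marked ~17.3. Squeezing further.

```bash
python3 -m handwheel '[[0,0,0,0,0,0,-0.48],[0,0,0,0,0,0,-0.5],[0,0,0,0,0,0,-0.5],[0,0,0,0,0,0,-0.5]]'
cat > fin.py <<'E'
from h import *
import sys
np.set_printoptions(precision=2,suppress=True)
N=4; A=0; P=[]
for i in range(N):
    o=bot.get_obs(); P.append(o["position"]); s=snap("wrist"); A=A+s["img"].astype(float)
A/=N; G=A.mean(2); p=np.mean(P,0); Rm=rot(o["orientation"]); ty=lambda r,c,z:Rm.inv().apply(onz(s,(r,c),z)-p)[1]*1000
def sub(prof,x0,thr):  # outer crossing positions, sub-pixel
    on=np.where(prof>thr)[0]; a,b=on[0],on[-1]
    f=lambda i,j:i+(thr-prof[i])/(prof[j]-prof[i])*(j-i)
    return x0+f(a-1,a),x0+f(b+1,b)
S=A.max(2)-A.min(2)
for r in (122,124,126,128,130):
    L=sub(S[r,285:326],285,S[r,285:326].max()/2); Q=sub(S[r,327:368],327,S[r,327:368].max()/2)
    y=[ty(r,np.mean(k),.055) for k in (L,Q)]; print("mark",r,np.array(L),np.array(Q),"y",np.array(y),"gap",round(y[1]-y[0],2), "w px",round(L[1]-L[0],1),round(Q[1]-Q[0],1))
for r in (133,134,135,136,138,140): print(r,"L",G[r,296:318].astype(int),"R",G[r,336:358].astype(int))
for c in (303,306,309,344,347,350): print("y per col",c,round(ty(135,c,p[2]+.0187),2),round(ty(135,c,p[2]+.0237),2))
print(o["t"],np.round(o["force"],2),o["opening"],p.round(4))
E
python3 fin.py
```

```text
t: 19.98
position: [0.5462, 0.1532, 0.0241]
orientation: [0.001, 0.987, 0.161, 0.001]
force: [-0.2, -0.7, -1.0]
opening: 0.0227
mark 122 [297.19 316.6 ] [338.1  357.47] y [-7.36  9.89] gap 17.25 w px 19.4 19.4
mark 124 [297.2  316.68] [338.11 357.46] y [-7.35  9.9 ] gap 17.25 w px 19.5 19.3
mark 126 [296.89 316.78] [337.88 357.58] y [-7.41  9.89] gap 17.3 w px 19.9 19.7
mark 128 [297.07 316.66] [337.72 357.64] y [-7.41  9.88] gap 17.29 w px 19.6 19.9
mark 130 [298.01 315.7 ] [338.68 356.51] y [-7.43  9.85] gap 17.28 w px 17.7 17.8
133 L [159 157 159 158 160 158 156 156 168 176 180 168 152 136 154 157 157 156
 156 158 157 156] R [157 156 158 158 157 158 156 153 161 173 180 176 161 145 148 154 157 157
 155 155 157 157]
134 L [162 158 157 156 158 158 157 154 167 179 181 167 149 135 146 156 158 157
 157 158 156 158] R [155 158 158 158 158 159 157 153 163 173 180 177 162 146 147 156 155 157
 156 158 156 156]
135 L [159 157 158 158 157 157 157 153 168 178 181 167 150 134 142 155 158 157
 158 159 159 158] R [155 157 156 158 156 157 157 153 164 174 180 176 162 144 146 156 158 156
 156 154 155 156]
136 L [159 157 159 158 157 158 157 154 167 177 181 171 156 138 143 155 158 158
 158 157 159 157] R [156 156 158 156 157 157 156 154 164 174 181 175 159 145 144 155 155 156
 156 158 157 156]
138 L [158 157 157 159 157 159 157 152 166 176 182 172 155 139 146 156 158 157
 158 158 158 157] R [157 156 157 158 156 158 156 152 164 175 180 173 157 141 126 130 132 151
 157 156 157 157]
140 L [157 157 157 158 157 158 158 153 165 176 180 171 156 139 142 156 158 159
 158 159 157 158] R [155 155 156 156 156 156 158 149 166 176 180 173 157 140 121 128 148 156
 154 157 157 157]
y per col 303 -9.83 -9.53
y per col 306 -8.45 -8.2
y per col 309 -7.08 -6.86
y per col 344 8.93 8.7
y per col 347 10.3 10.03
y per col 350 11.68 11.36
20.1333 [ 0.72  0.44 -0.74] 0.02292526881988249 [0.55 0.15 0.02]
```

Marks are at y -7.40 and +9.88. Tips are at about -8.07 and +10.1, a gap of about 18.1 mm. A small final trim: a little more squeeze, +0.2 mm sideways and 0.5 mm forward.

```bash
python3 -m handwheel '[[0.3,0.2,0,0,0,0,-0.505],[0.2,0,0,0,0,0,-0.51],[0,0,0,0,0,0,-0.51],[0,0,0,0,0,0,-0.51],[0,0,0,0,0,0,-0.51],[0,0,0,0,0,0,-0.51]]'
python3 fin.py
python3 - <<'E'
from h import *
c=snap("scene"); o=bot.get_obs()
Rm=rot(o["orientation"])
for z in (-.0187,): print("tips pred in scene",[proj(c,np.array(o["position"])+Rm.apply([.0795,y/1000,z])).round(1) for y in (-7.5,9.9)])
show(c,["tip_left","tip_right","mark_fixed","mark_cursor"],2)
E
```

```text
t: 20.68
position: [0.5467, 0.1532, 0.0241]
orientation: [0.001, 0.987, 0.161, 0.001]
force: [-0.1, 0.8, -1.1]
opening: 0.0222
mark 122 [296.69 316.21] [337.46 357.  ] y [-7.54  9.66] gap 17.2 w px 19.5 19.5
mark 124 [296.68 316.21] [337.45 357.01] y [-7.55  9.67] gap 17.23 w px 19.5 19.6
mark 126 [296.66 316.24] [337.38 357.  ] y [-7.57  9.67] gap 17.24 w px 19.6 19.6
mark 128 [296.35 316.38] [337.23 357.17] y [-7.61  9.68] gap 17.3 w px 20.0 19.9
mark 130 [296.72 315.99] [337.49 356.77] y [-7.63  9.67] gap 17.3 w px 19.3 19.3
133 L [161 157 156 158 157 157 158 156 160 169 177 178 164 149 138 152 155 155
 156 157 158 154] R [157 157 157 157 158 157 155 158 162 169 169 157 144 130 145 151 150 150
 155 155 157 156]
134 L [160 159 159 158 158 158 158 159 162 171 180 181 166 151 136 151 156 157
 155 156 157 156] R [155 156 158 158 157 158 157 163 171 180 179 164 148 132 141 143 144 144
 153 156 157 158]
135 L [158 158 158 158 159 157 156 157 156 169 178 179 167 153 135 154 158 157
 159 156 157 158] R [155 157 158 156 157 156 154 160 172 181 179 166 149 131 129 130 128 132
 152 157 158 1
[... 348 characters left out ...]
9 128 129 132 151
 155 156 157 157]
140 L [159 156 157 158 155 158 159 158 150 165 177 182 169 155 137 144 154 159
 157 158 158 158] R [156 155 158 156 155 156 153 164 175 182 175 161 144 128 129 130 151 157
 155 155 156 155]
y per col 303 -9.82 -9.52
y per col 306 -8.45 -8.19
y per col 309 -7.07 -6.85
y per col 344 8.94 8.71
y per col 347 10.31 10.04
y per col 350 11.69 11.37
20.8333 [ 0.16  0.57 -0.73] 0.02285059942269403 [0.55 0.15 0.02]
tips pred in scene [array([272.9, 347.7]), array([274.2, 339.3])]
tip_left [(0.59, [273.2, 346.0]), (0.55, [282.8, 136.6])]
tip_right [(0.94, [291.8, 159.5]), (0.45, [275.0, 339.1])]
mark_fixed [(0.65, [269.7, 337.7])]
mark_cursor [(0.62, [268.6, 350.5])]
```

Tips are now at about -7.7 and +9.7 against pointers at -7.6 and +9.67, within about 0.1–0.2 mm. Holding briefly to check steadiness, then handing in.

```bash
python3 -m handwheel '[[0,0,0,0,0,0,-0.51],[0,0,0,0,0,0,-0.51],[0,0,0,0,0,0,-0.51],[0,0,0,0,0,0,-0.51],[0,0,0,0,0,0,-0.51],[0,0,0,0,0,0,-0.51]]'
python3 fin.py | grep -E 'mark 126|^13[56]|^2'
python3 -c "
from rig import bot
print(bot.job_done())"
```

```text
t: 21.63
position: [0.5467, 0.1532, 0.024]
orientation: [0.001, 0.987, 0.161, 0.001]
force: [-0.0, -0.4, -1.6]
opening: 0.0226
mark 126 [296.66 316.23] [337.37 357.  ] y [-7.59  9.64] gap 17.23 w px 19.6 19.6
135 L [160 158 157 156 158 158 159 157 157 167 178 181 167 152 135 155 156 156
136 L [159 158 158 158 158 157 157 158 154 168 178 181 166 151 136 153 159 157
21.7833 [-0.12  0.36 -0.59] 0.02269654036510442 [0.55 0.15 0.02]
the job is handed in; nothing more can be done
None
```

The tweezers are held in the air at the gauge, with each tip in line with its pointer to about 0.1–0.2 mm in the wrist camera, and the job is handed in at about 22 s. No verdict was reported.

- **Pick-up:** I took the steel tweezers from the farther rest. The first grasp failed: after the lift they were still lying level on the rest, moved about 6 mm sideways. I realigned, gripped tighter and lifted slowly, and that held.
- **Fence:** I brought the tips forward about 30 mm apart and felt the fence at about 3 N, aiming for about 12 mm below its top edge. I began the squeeze at the fence, then eased back because the tips were still pressing.
- **Last check:** The tips were at about -7.7 and +9.7 mm and the pointers at -7.6 and +9.65 mm, across the jaws. The tips are about 1 mm off the fence, estimated from the arm's position. Over the last half second of holding, the left tip and the pointers did not shift in the picture and the contact force was about zero; I didn't print the right tip that last time.
- **Disagreement:** The gripper's opening reading (about 22.6 mm) and the tip-gap formula would give about 15 mm, while the camera shows about 17.4 mm against a marked gap of about 17.2 mm. I went by the camera.

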